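# Shim the low corner of a levelling plate

### The arm

A 6-joint arm with a two-finger parallel gripper is mounted at the origin on a cart in front of the work surface, level with it; the furniture and walls round the work are solid. World frame = base frame: x ahead of the robot, y to its left, z up, the work surface at z = 0. Lengths are in m, angles in rad, forces in N, time in s.
With the tool pointing down it reaches from about 0.275 to 0.85 m from the base axis. Payload 19 kg.
Tool frame: the origin (TCP) lies at the very end of the fingers, on their centre line; the grasp point (between the pads) lies 19 mm behind it (ctrl.grasp_offset is the distance from the TCP to the grasp point, in m); z points along the fingers, y is the line along which they close (so a half turn about z gives the same grasp; the last joint's range is limited). The gripper opens to 85 mm and grips with 20 to 120 N. Pads are 22 mm wide; open, the fingers measure 114 mm over their backs; the gripper's body (76 mm by 85 mm) begins 54 mm behind the grasp point. The pads swing forward as they close: fully open they stand 13 mm farther back than shut.
Start: joints at [-1.459, 0.15, 1.437, -0, 1.554, -0.134], TCP at [0.14, -0.558, 0.231] pointing down, gripper open.
Joint ranges: [-2.8, 2.8], [-0.68, 2.1], [0.12, 2.68], [-1.39, 4.53], [0.16, 2.79], [-2.81, 2.81]. Speed limits (rad/s): [1.89, 1.89, 2.22, 3.01, 3.01, 3.01].

### API

Orientations are given as a unit quaternion [w, x, y, z].
In Python, from workcell import ctrl gives the robot as it stands.
- The arm moves only by the tool apply_moves, never from a script. Its argument "steps" is a list of rows, each a list of 3 entries, a list of its own where there are three numbers: the opening, from -1 (shut) to 1 (fully open), then the shift along the tool's x, y, z in cm, then the turn about the tool's z in degrees. A call has 1 to 8 rows; each row shifts and turns the commanded pose from where the row before left it, along the tool's axes as they then stand; what a row does not reach is not made up. A row lasts 1/10 s, in which the tool goes at most 50 mm and 8.59 degrees, less where a joint would pass 70% of its speed; a pose out of reach is approached as far as the arm can. A call is refused whole if a number of a shift passes 5 or a number of a turn 8.59, either way. A call with a gripper value outside its range is refused whole. The fingers move at their own pace and stop on an object; "squeeze" is the grip in N (left out, the last holds). Time passes only in rows, so rows that do not move let the fingers close. It gives the time, the measured TCP pose, the force, the opening and the grip force at its end, in the units of the state.
- ctrl.sense(): the state, without advancing time (a new reading comes with each control period).
- ctrl.grab_frame(name): name is "scene" or "side" or "wrist"; returns (picture, depth): 420x560x3 uint8, red, green, blue; 420x560 float32, m along the optical axis (not along the pixel's ray), 0 where there is no reading.
- ctrl.calibration(name): a dict with "fx", "fy", "cx", "cy" (pixels), "k1" (the pictures are not rectified: a ray, as slopes to the right and down, at radius r is drawn at 1 + k1 r^2 times it, then the intrinsics apply), "cam_to_world" (4x4, takes a point from camera to world coordinates); the wrist camera has in their place "mount" (4x4, takes a point from camera to tool coordinates, whose origin is the TCP and whose axes are the flange's). Camera axes: x right, y down, z forward; pixel columns grow to the right and rows downward; lengths in m; the calibration is good to about 2 mm. A picture is of the moment at which its call begins: read the wrist's pose just before it. calibration takes no time and is no camera call.
- ctrl.sign_off(): hands the job in; it is judged then, once.
The state is a dict: "time_s": time; "q": joint angles; "qvel": joint speeds; "joint_efforts": joint torques, N m; "position": TCP position; "tcp_rot": TCP orientation; "contact_force": force on the tool from outside, world axes, zero at the start; "ft_torque": the same for the moment, N m; "width": finger opening in m; "finger_force": force on a finger pad.
Only numpy, scipy, OpenCV 4.12 (cv2) and the standard library are available. Lean on these libraries where they do the work, as an engineer would, in place of code of your own. Each camera call takes 0.05 s, during which the arm holds its last target. There are 200 camera calls.

### The job

The levelling plate that carries the culture dish stands low at its red-screw corner. Push the orange wedge shim, thin end first, along the bench and under that corner's foot until the bubble of the level on the plate stands between the two black lines, without jamming the plate against the stop just past level. Then let go, leaving the shim lying on the bench under the foot. Push gently, keep the robot off the plate itself, and leave the amber vial, the cover slip box and the red marker where they are.

Things in the scene. Friction and masses are not known exactly. Their poses are not given: they have to be found in the camera images.
- base: Fixed mount of the levelling plate; origin on the bench top (z = 0) below the plate's centre. Its own +x is the level direction in which the shim is to be pushed, from the low corner toward the plate's middle; z up. In this frame (mm): low foot at x -110, y 0; two cups holding the good feet at x 55, y +-95; two stop posts, 57 high, 26 wide, at x -45, y +-72.
- low_corner (a point): Top of the red screw head (20 mm across) on the low corner, 55 mm above the bench when level, 47 mm at the start. Straight below is the low foot, a stud ending in a 20 mm rubber ball. How far it is screwed out is not known: the ball's underside stands 11 to 21 mm above the bench with the plate level, 8 mm lower at the start, clear of the bench.
- level_mark (a point): Middle of the spirit level's vial, half-way between its two black lines, about 70 mm above the bench; it tilts with the plate. Level black, 104 mm long, 26 mm wide, on top of the plate, along base x.
- bubble_mid (a point): Centre of the pale 14 mm bubble in the level's green vial. It runs to the high side: 25 mm from level_mark toward base +x at the start, at level_mark when level, 0.5 mm per 0.001 rad. Between the two black lines means within 3 mm of level_mark; at the upper stop it is 6 mm past it toward base -x.
- shim_grip (a point): Loose orange plastic wedge shim, 170 mm long, 70 g, slope 1 in 5: this point is the centre of its ribbed grip block (40 mm long, 30 mm wide, 30 mm high, at the thick end), half-way up, 15 mm above the shim's underside. Its own +x points along the shim to the thin end, z up.
- shim_toe (a point): Middle of the thin end (toe) of the shim, at its underside, 150 mm ahead of shim_grip. The wedge is 36 mm wide, 2 mm thick at the toe and rises evenly to 24 mm at 110 mm from the toe, then runs level for 20 mm to the grip block. Lies flat on the bench at the start.
- shim: The same wedge shim as a body; origin at the middle of its underside, 85 mm behind the toe; +x to the toe, z up.
- platform: Aluminium plate: 150 mm disc, 10 mm thick, three 30 mm wide lobes reaching 125 mm from its centre; underside 40 mm above the bench when level. Origin on its tilt line, 12 mm up, through the two good feet, 165 mm from the low foot; x as base x. It only tilts, from 0.05 rad low (at the start) to an upper stop 0.012 rad past level. Weight and springs press its low foot down with 8 to 14 N.
- vial_mid (a point): Amber glass vial with black cap, 34 mm across, 78 mm high, standing; point at half height. To be left alone.
- slips_mid (a point): Small clear-white box of cover slips, 34x34x14 mm; point at its centre. To be left alone.
- marker_mid (a point): Red felt marker lying on the bench, 125 mm long, 14 mm thick; point at its middle. To be left alone.
Mind the look-alikes: they are no part of the job. Of the things that look like the shim, the larger one is meant.

How it is judged:
By the outcome, as a careful person would: the job done as asked, in the order asked, and still so for the second after the job is handed in, with the robot touching nothing.
It also fails if it takes over 51 s, if anything falls off the work surface, if the arm or the gripper's body presses on something with over 40 N, if the wrist force passes 120 N, or if a joint passes its speed limit or range.

## Working session

There is one attempt and no reset: what is moved stays moved. The work goes in short steps, Python scripts to look and compute and a tool call to move; the robot and the scene stay as the last step left them, time stands still between calls to the robot, and variables do not carry over. Pictures are saved under pics/ and viewed, at most 10 in all, crops included, and the job is handed in when it is done.

Besides the shell and the picture viewer there is one more tool, called after "Emit:" as a command line: name --argument value ..., lists and objects as JSON in quotes. apply_moves: Moves the arm, as the interface text tells. Its arguments: {"type":"object","properties":{"steps":{"type":"array"},"squeeze":{"type":"number"}},"required":["steps"]}

```bash
ls; mkdir -p pics
cat > h.py <<'E'
from workcell import ctrl
import numpy as np, cv2
def save(n,f):
    im,d=ctrl.grab_frame(n); cv2.imwrite(f'pics/{f}.png',im[...,::-1]); np.savez(f'pics/{f}.npz',im=im,d=d); return im,d
def ray(cal,u,v):
    p=np.array([(u-cal['cx'])/cal['fx'],(v-cal['cy'])/cal['fy']]); q=p.copy()
    for _ in range(8): q=p/(1+cal['k1']*(q@q))
    return np.array([q[0],q[1],1.])
def onplane(cal,u,v,z,T=None):
    T=cal['cam_to_world'] if T is None else T
    T=np.array(T); d=T[:3,:3]@ray(cal,u,v); o=T[:3,3]
    return o+d*(z-o[2])/d[2]
def atdepth(cal,u,v,dep,T=None):
    T=np.array(cal['cam_to_world'] if T is None else T)
    return T[:3,:3]@(ray(cal,u,v)*dep)+T[:3,3]
E
python3 - <<'E'
from h import *
for n in('scene','side'):
    save(n,n+'0'); print(ctrl.calibration(n))
s=ctrl.sense(); print(s); print(ctrl.calibration('wrist'))
E
```

```text
pics
{'fx': 460.555021615826, 'fy': 460.555021615826, 'cx': 282.4671698135181, 'cy': 205.6743860229792, 'k1': 0.0025956655519156794, 'cam_to_world': array([[-0.88994186, -0.34816338,  0.2945942 ,  0.24074953],
       [-0.45603897,  0.68732742, -0.56534014,  0.39955401],
       [-0.00565194, -0.63746629, -0.77045751,  0.83955408],
       [ 0.        ,  0.        ,  0.        ,  1.        ]])}
{'fx': 504.4052738837705, 'fy': 504.4052738837705, 'cx': 278.1452340561444, 'cy': 199.60772577487964, 'k1': -0.09779137166596566, 'cam_to_world': array([[ 0.59011681, -0.41456385,  0.6927474 , -0.42372069],
       [-0.807276  , -0.29427425,  0.51157416, -0.8769481 ],
       [-0.00822243, -0.86112686, -0.50832363,  0.7734456 ],
       [ 0.        ,  0.        ,  0.        ,  1.        ]])}
{'time_s': 0.1, 'q': array([-1.45901041e+00,  1.50941562e-01,  1.43796825e+00,  1.05957878e-05,
        1.55379184e+00, -1.34001792e-01]), 'qvel': array([-1.68701568e-04,  5.63699964e-04, -8.92035534e-04, -6.21391453e-05,
       -2.14466944e-03,  1.71109882e-03]), 'joint_efforts': array([ 4.63559496e-03, -7.1438
[... 195 characters left out ...]
01,  1.22584635e-01,  1.14559635e-05]), 'contact_force': array([-0.17262175,  0.87120642,  0.02667965]), 'ft_torque': array([ 0.01636324,  0.01236012, -0.01619956]), 'finger_force': 0.0, 'width': 0.08552500277191319}
{'fx': 338.59611209682976, 'fy': 338.59611209682976, 'cx': 277.91658850021395, 'cy': 207.4955532499836, 'k1': -0.022124489748028442, 'mount': array([[-1.14813514e-04, -9.49322127e-01, -3.14304767e-01,
         8.12433987e-02],
       [ 9.99999673e-01, -3.60645494e-04,  7.23995607e-04,
        -8.17656282e-05],
       [-8.00657648e-04, -3.14304581e-01,  9.49321857e-01,
        -1.42919409e-01],
       [ 0.00000000e+00,  0.00000000e+00,  0.00000000e+00,
         1.00000000e+00]])}
```

View pics/scene0.png

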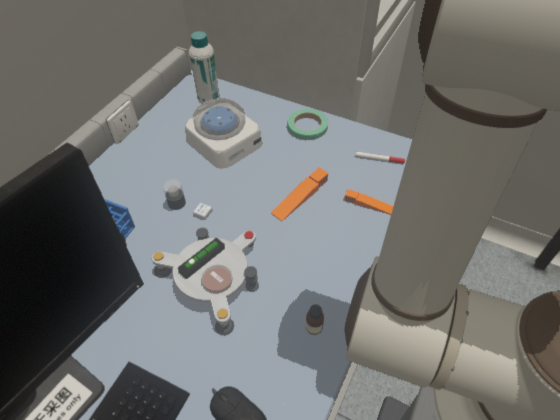

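View pics/side0.png

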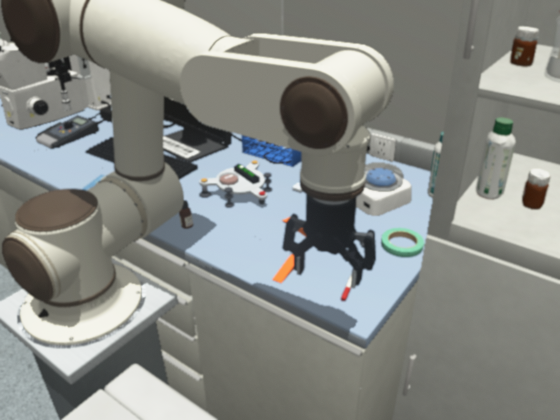

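The scene view shows a red screw at (249,236) and a level from (222,243) to (182,272) with its bubble near (192,262). The candidates for the shim are the orange wedge at (300,195), with its grip at (319,176), and the orange piece at (372,202), with its grip at (351,197) and partly hidden. Next I measure both and check a close crop.

Run:
```python
from h import *
z=np.load('pics/scene0.npz'); im,d=z['im'],z['d']; cal=ctrl.calibration('scene')
c=im[150:335,140:420]; cv2.imwrite('pics/crop1.png',cv2.resize(c[...,::-1],None,fx=2.85,fy=2.85,interpolation=cv2.INTER_CUBIC))
hsv=cv2.cvtColor(im,cv2.COLOR_RGB2HSV)
def comps(lo,hi,nm,amin=15):
    m=cv2.inRange(hsv,lo,hi); n,l,st,ce=cv2.connectedComponentsWithStats(m)
    for i in range(1,n):
        if st[i,4]<amin: continue
        v,u=np.nonzero(l==i); P=np.array([atdepth(cal,a,b,d[b,a]) for a,b in zip(u,v) if d[b,a]>0])
        if len(P)<5: continue
        med=np.median(P,0); c0=P[:,:2].mean(0); w,V=np.linalg.eigh(np.cov(P[:,:2].T)); t=(P[:,:2]-c0)@V[:,1]; s=(P[:,:2]-c0)@V[:,0]
        print(nm,ce[i].round(),st[i,4],'med',med.round(3),'dir',V[:,1].round(3),'ext',np.percentile(t,[0.5,99.5]).round(3),np.percentile(s,[1,99]).round(3),'z',np.percentile(P[:,2],[1,99]).round(3))
comps((5,150,120),(14,255,255),'orange',40)
comps((174,120,80),(180,255,255),'red'); comps((0,150,80),(4,255,255),'red0')
for nm,u,v in [('vial',315,318),('slips',203,211),('post?',251,275),('post?',203,233),('cup',175,192),('or1',159,257),('or2',223,315),('redscrew',249,236),('dish',216,277)]:
    print(nm,atdepth(cal,u,v,d[v,u]).round(3))
```

```text
orange [298. 194.] 800 med [ 0.537 -0.249  0.017] dir [0.283 0.959] ext [-0.089  0.075] [-0.017  0.016] z [0.003 0.033]
orange [370. 201.] 362 med [ 0.379 -0.31   0.014] dir [-0.994 -0.108] ext [-0.058  0.052] [-0.012  0.012] z [0.003 0.025]
red0 [398. 159.] 22 med [ 0.365 -0.474  0.013] dir [-0.97  -0.245] ext [-0.016  0.014] [-0.004  0.003] z [0.01  0.015]
vial [0.364 0.04  0.064]
slips [ 0.711 -0.107  0.018]
post? [0.514 0.011 0.057]
post? [ 0.653 -0.031  0.061]
cup [ 0.773 -0.098  0.061]
or1 [0.703 0.057 0.054]
or2 [0.519 0.107 0.055]
redscrew [ 0.568 -0.075  0.048]
dish [0.571 0.048 0.063]
```

View pics/crop1.png

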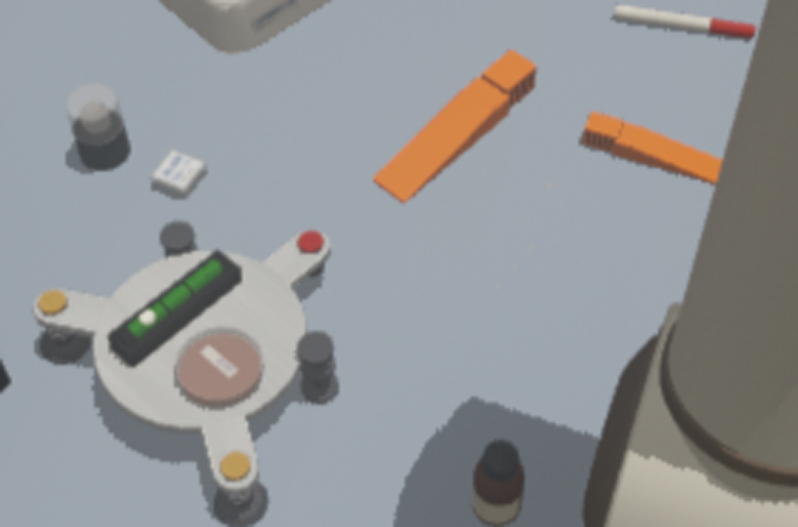

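The crop shows the full-size shim, 164 mm measured, with its toe at about (390,190) and grip at (510,75). The smaller piece, about 110 mm, is a look-alike, so I take the one at scene pixel (298,194). The feet, posts and screw give base +x at about 74.6°. I move to hover where the wrist camera sees both shim and screw.

Emit:
apply_moves --steps '[[1,[3,-1.5,0],0],[1,[3,-1.5,0],0],[1,[3,-1.5,0],0],[1,[3,-1.5,0],0],[1,[3,-1.5,0],0],[1,[3,-1.5,0],0],[1,[3,-1.5,0],0],[1,[3,-1.5,0],0]]' --squeeze 40

```text
time_s: 0.9
position: [0.3443, -0.3818, 0.2311]
tcp_rot: [-0.0, 0.992, 0.123, -0.0]
contact_force: [0.1, -0.2, -0.3]
width: 0.085
finger_force: 0.0
```

Emit:
apply_moves --steps '[[1,[3,-1.5,0],0],[1,[3,-1.5,0],0],[1,[3,-1.5,0],0],[1,[3,-1.5,0],0],[1,[3,-1.5,0],0],[1,[3,-1.5,0],0],[1,[3,-1.5,0],0],[1,[3,-1.5,0],0]]'

```text
time_s: 1.7
position: [0.5479, -0.207, 0.231]
tcp_rot: [-0.0, 0.992, 0.123, -0.0]
contact_force: [-0.5, 0.3, -0.2]
width: 0.0855
finger_force: 0.0
```

Emit:
apply_moves --steps '[[1,[0,0,0],-7.5],[1,[0,0,0],-7.5],[1,[0,0,0],-7.5],[1,[0,0,0],-7.5],[1,[0,0,0],-7.5],[1,[0,0,0],-7.5],[1,[0,0,0],-7.5],[1,[0,0,0],-7.5]]'

```text
time_s: 2.5
position: [0.5469, -0.2081, 0.2309]
tcp_rot: [-0.0, 0.797, 0.605, -0.0]
contact_force: [0.3, -0.1, -0.4]
width: 0.0852
finger_force: 0.0
```

Emit:
apply_moves --steps '[[1,[0,0,0],0],[1,[0,0,0],0]]'

```text
time_s: 2.7
position: [0.547, -0.208, 0.2311]
tcp_rot: [-0.0, 0.799, 0.601, -0.0]
contact_force: [0.2, -1.1, -0.1]
width: 0.0853
finger_force: 0.0
```

```bash
cat >> h.py <<'E'
from scipy.spatial.transform import Rotation as R
def wristT(s):
    T=np.eye(4); w,x,y,z=s['tcp_rot']; T[:3,:3]=R.from_quat([x,y,z,w]).as_matrix(); T[:3,3]=s['position']
    return T@np.array(ctrl.calibration('wrist')['mount'])
E
python3 - <<'E'
from h import *
s=ctrl.sense(); im,d=save('wrist','w1'); T=wristT(s); np.save('pics/T1.npy',T); cal=ctrl.calibration('wrist')
hsv=cv2.cvtColor(im,cv2.COLOR_RGB2HSV)
for nm,ms in [('or',[((5,150,100),(14,255,255))]),('red',[((174,120,80),(180,255,255)),((0,150,80),(4,255,255))])]:
    m=sum(cv2.inRange(hsv,*r) for r in ms); n,l,st,ce=cv2.connectedComponentsWithStats(m)
    for i in range(1,n):
        if st[i,4]<60: continue
        v,u=np.nonzero(l==i); P=np.array([atdepth(cal,a,b,d[b,a],T) for a,b in zip(u,v) if d[b,a]>0])
        c=cv2.minAreaRect(np.c_[u,v].astype(np.float32)); print(nm,st[i],ce[i].round(1),'rect',np.round(c[0],1),np.round(c[1],1),round(c[2],1))
        print('  med',np.median(P,0).round(4),'mean',P.mean(0).round(4),P[:,2].min().round(3),P[:,2].max().round(3), 'ray z.047',onplane(cal,*ce[i],.047,T).round(4))
        print('  corners z0',[onplane(cal,*q,0.,T).round(4).tolist()[:2] for q in cv2.boxPoints(c)])
E
```

```text
or [ 267  144   31  117 3555] [282.1 201.3] rect [282. 202.] [116.  30.] 90.0
  med [ 0.5432 -0.2386  0.0152] mean [ 0.5432 -0.2396  0.015 ] 0.002 0.027 ray z.047 [ 0.5457 -0.2294  0.047 ]
  corners z0 [[0.5444, -0.1757], [0.576, -0.1849], [0.5391, -0.3213], [0.5037, -0.311]]
or [270 262  25  30 705] [282.2 276.3] rect [282.  276.5] [29. 24.] 90.0
  med [ 0.5198 -0.321   0.0303] mean [ 0.5198 -0.3212  0.0303] 0.028 0.033 ray z.047 [ 0.5223 -0.3119  0.047 ]
  corners z0 [[0.5065, -0.3147], [0.5349, -0.3229], [0.524, -0.3625], [0.4948, -0.354]]
or [180 272  37  26 594] [196.7 283.9] rect [196.9 283.2] [18.4 37.8] 73.3
  med [ 0.4187 -0.3082  0.0208] mean [ 0.4201 -0.3058  0.0255] 0.014 0.246 ray z.047 [ 0.4291 -0.2949  0.047 ]
  corners z0 [[0.386, -0.3059], [0.4351, -0.3041], [0.4331, -0.3295], [0.383, -0.3318]]
red [256  26  21  23 345] [265.9  37.1] rect [266.  37.] [21.2 19.8] 45.0
  med [ 0.5734 -0.0806  0.047 ] mean [ 0.5735 -0.0805  0.047 ] 0.045 0.05 ray z.047 [ 0.5735 -0.0805  0.047 ]
  corners z0 [[0.5603, -0.0688], [0.5774, -0.0606], [0.5879, -0.0778], [0.5707, -0.0863]]
red [197 383  22  14 116] [207.9 389.2] rect [207.4 389.7] [ 5.9 24. ] 68.2
  med [ 0.3712 -0.4735  0.0117] mean [ 0.3742 -0.4662  0.0192] 0.009 0.309 ray z.047 [ 0.3892 -0.44    0.047 ]
  corners z0 [[0.3443, -0.4832], [0.3805, -0.4764], [0.3802, -0.4868], [0.3436, -0.4938]]
```

View pics/w1.png

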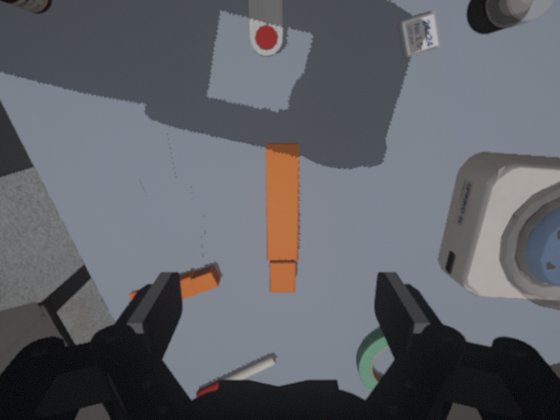

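The wrist view shows the red screw at (266,37), the toe at (283,144), the grip block at (282,276) and the small look-alike at (197,284). The shim lies along base x but is offset about 15 mm to the right of the foot line. I'll grasp the block, slide it across, then push.

Emit:
apply_moves --steps '[[0.5,[-3,0.1,0],0],[0.5,[-3,0.2,0],0],[0.5,[-3,0.1,0],0],[0.5,[-2.8,0.1,0],0],[0.5,[0,0,3],0],[0.5,[0,0,3],0],[0.5,[0,0,3],0],[0.5,[0,0,3],0]]'

```text
time_s: 3.55
position: [0.5194, -0.3229, 0.1101]
tcp_rot: [-0.0, 0.799, 0.601, 0.0]
contact_force: [0.6, 0.2, 0.1]
width: 0.0639
finger_force: 0.0
```

Emit:
apply_moves --steps '[[0.5,[0,0,3],0],[0.5,[0,0,3],0],[0.5,[0,0,2],0],[0.5,[0,0,1],0],[0.5,[0,0,0.5],0],[0.5,[0,0,0],0]]'

```text
time_s: 4.15
position: [0.5196, -0.323, 0.0164]
tcp_rot: [-0.0, 0.798, 0.602, 0.0]
contact_force: [-0.3, 0.2, 0.8]
width: 0.064
finger_force: 0.0
```

Emit:
apply_moves --steps '[[0.5,[0,0,0.6],0],[0.5,[0,0,0.5],0],[-0.1,[0,0,0],0],[-0.3,[0,0,0],0],[-1,[0,0,0],0],[-1,[0,0,0],0],[-1,[0,0,0],0],[-1,[0,0,0],0]]' --squeeze 40

```text
time_s: 4.95
position: [0.5197, -0.3231, 0.0057]
tcp_rot: [0.0, 0.798, 0.602, 0.0]
contact_force: [-0.2, 0.2, 6.4]
width: 0.0291
finger_force: 40.6
```

Emit:
apply_moves --steps '[[-1,[0,0,-0.05],0],[-1,[0,-0.5,0],0],[-1,[0,-0.5,0],0],[-1,[0,-0.5,0],0],[-1,[1,0,0],0],[-1,[1,0,0],0],[-1,[0,0,0],0]]'

```text
time_s: 5.65
position: [0.511, -0.298, 0.0057]
tcp_rot: [-0.0, 0.798, 0.603, 0.0]
contact_force: [-0.5, 0.8, -0.9]
width: 0.0294
finger_force: 39.9
```

```bash
cat >> h.py <<'E'
def look(tag):
    s=ctrl.sense(); T=wristT(s); im,d=save('wrist',tag); cal=ctrl.calibration('wrist'); hsv=cv2.cvtColor(im,cv2.COLOR_RGB2HSV)
    for nm,ms,z in [('or',[((5,150,60),(14,255,255))],.0),('red',[((174,120,60),(180,255,255)),((0,150,60),(4,255,255))],.047)]:
        m=sum(cv2.inRange(hsv,*r) for r in ms); n,l,st,ce=cv2.connectedComponentsWithStats(m)
        for i in range(1,n):
            if st[i,4]<60: continue
            v,u=np.nonzero(l==i); c=cv2.minAreaRect(np.c_[u,v].astype(np.float32))
            print(nm,st[i],ce[i].round(1),np.round(c[1],1),round(c[2],1),'at z',z,onplane(cal,*ce[i],z,T).round(4))
def bubble(tag):
    out=[]
    for n in('scene','side'):
        im,d=save(n,n+tag)
    print({k:np.round(v,3) for k,v in ctrl.sense().items() if k in('time_s','position','contact_force','finger_force')})
E
python3 - <<'E'
from h import *
look('w2'); bubble('2')
a=cv2.imread('pics/w2.png'); 
sc=cv2.imread('pics/scene2.png')[200:340,140:300]; sd=cv2.imread('pics/side2.png')[140:240,190:310]
f=lambda x,w,h:cv2.resize(x,(w,h),interpolation=cv2.INTER_CUBIC)
cv2.imwrite('pics/m2.png',np.hstack([f(a,400,300),np.vstack([f(sc,400,350),f(sd,400,250)])[:300]] ) if 0 else np.hstack([np.vstack([f(a,400,300),f(sd,400,300)]),f(sc,400,350+250)]))
E
```

```text
or [  228     0    97   342 29824] [277.1 160.7] [341.  96.] 90.0 at z 0.0 [ 0.5256 -0.2465  0.    ]
or [   0  313  140   82 4937] [ 51.3 354.6] [ 52.  157.7] 70.6 at z 0.0 [ 0.3769 -0.3154  0.    ]
{'time_s': np.float64(5.8), 'position': array([ 0.511, -0.299,  0.006]), 'contact_force': array([ 0.281, -0.603, -0.662]), 'finger_force': np.float64(39.945)}
```

View pics/m2.png

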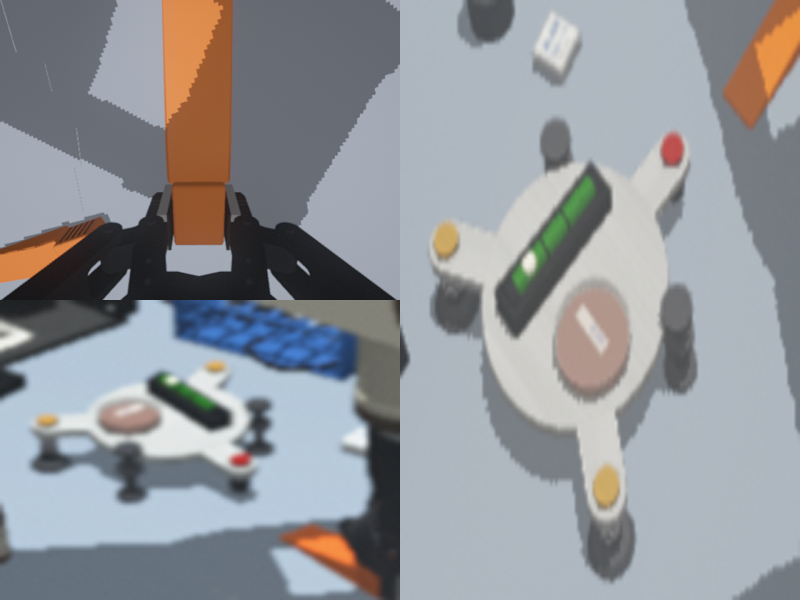

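The shim is gripped and aligned, and the level shows clearly in the scene view with the bubble at the far end. I advance and measure the bubble.

Emit:
apply_moves --steps '[[-1,[1,0,0],0],[-1,[1,0,0],0],[-1,[1,0,0],0],[-1,[1,0,0],0],[-1,[1,0,0],0],[-1,[1,0,0],0],[-1,[0,0,0],0]]'

```text
time_s: 6.5
position: [0.5274, -0.2406, 0.0058]
tcp_rot: [-0.0, 0.798, 0.603, 0.0]
contact_force: [-0.7, -0.3, -1.3]
width: 0.0293
finger_force: 39.9
```

```bash
cat > b.py <<'E'
from h import *
import sys
def bub(n,im,z=.07,box=None):
    cal=ctrl.calibration(n); x0,y0,x1,y1=box or {'scene':(165,225,240,285),'side':(225,155,275,190)}[n]
    c=im[y0:y1,x0:x1]; k=6; C=cv2.resize(c,None,fx=k,fy=k,interpolation=cv2.INTER_CUBIC).astype(int)
    r,g,b=C[...,0],C[...,1],C[...,2]
    gm=((g-r>35)&(g-b>30)&(g>60)).astype(np.uint8)
    v,u=np.nonzero(gm); hull=cv2.convexHull(np.c_[u,v].astype(np.int32))
    H=np.zeros_like(gm); cv2.fillConvexPoly(H,hull,1); rect=cv2.minAreaRect(hull)
    w=np.clip(r-100,0,None)*H; vv,uu=np.mgrid[:H.shape[0],:H.shape[1]]
    bc=((uu*w).sum()/w.sum(),(vv*w).sum()/w.sum())
    px=lambda p:((p[0]+.5)/k-.5+x0,(p[1]+.5)/k-.5+y0)
    B=onplane(cal,*px(bc),z); M=onplane(cal,*px(rect[0]),z)
    U=np.array([.268,.963,0]); L=max(rect[1])
    print(n,'bubble px',np.round(px(bc),1),'mark px',np.round(px(rect[0]),1),'rect',np.round(np.array(rect[1])/k,1),'offset mm',((B-M)@U*1000).round(1),'lat',((B-M)@np.array([-.963,.268,0])*1000).round(1),'wsum',w.sum())
if __name__=='__main__':
    t=sys.argv[1]
    if len(sys.argv)>2:
        for n in('scene','side'): bub(n,np.load(f'pics/{n}{t}.npz')['im'])
    else:
        for n in('scene','side'):
            im,_=save(n,n+t); bub(n,im)
        print({k:np.round(v,4) for k,v in ctrl.sense().items() if k in('time_s','position','contact_force','finger_force')})
E
python3 b.py 2 old; python3 b.py 3
```

```text
scene bubble px [191.3 260.9] mark px [201.1 253.9] rect [ 5.4 39. ] offset mm 23.8 lat -1.8 wsum 95947
side bubble px [241.2 166.6] mark px [245.5 170.3] rect [18.8  3.3] offset mm 28.6 lat -3.6 wsum 20520
scene bubble px [191.3 260.9] mark px [201.  253.9] rect [ 5.4 39.1] offset mm 23.8 lat -1.7 wsum 96228
side bubble px [241.2 166.6] mark px [245.5 170.2] rect [18.7  3.3] offset mm 28.5 lat -3.6 wsum 20090
{'time_s': np.float64(6.6), 'position': array([ 0.5271, -0.2417,  0.0058]), 'contact_force': array([-2.9220e-01, -1.2000e-03, -1.5471e+00]), 'finger_force': np.float64(39.9399)}
```

Emit:
apply_moves --steps '[[-1,[0.5,0,0],0],[-1,[0.5,0,0],0],[-1,[0.5,0,0],0],[-1,[0,0,0],0]]'

```text
time_s: 7.0
position: [0.5313, -0.2269, 0.0058]
tcp_rot: [-0.0, 0.798, 0.603, 0.0]
contact_force: [-0.1, 0.3, -0.6]
width: 0.0291
finger_force: 39.9
```

Emit:
apply_moves --steps '[[-1,[0.5,0,0],0],[-1,[0.5,0,0],0],[-1,[0,0,0],0]]'

```text
time_s: 7.3
position: [0.534, -0.2172, 0.0058]
tcp_rot: [-0.0, 0.798, 0.603, 0.0]
contact_force: [0.2, -0.3, -1.1]
width: 0.0292
finger_force: 39.9
```

```bash
python3 b.py 4
```

```text
scene bubble px [191.3 260.9] mark px [201.1 253.9] rect [ 5.4 39. ] offset mm 23.9 lat -1.7 wsum 95926
side bubble px [241.1 166.6] mark px [245.6 170.2] rect [18.8  3.3] offset mm 28.9 lat -3.4 wsum 19811
{'time_s': np.float64(7.4), 'position': array([ 0.5339, -0.2177,  0.0058]), 'contact_force': array([-0.134 ,  1.2596, -0.2355]), 'finger_force': np.float64(39.9405)}
```

Emit:
apply_moves --steps '[[-1,[0.5,0,0],0],[-1,[0.5,0,0],0],[-1,[0,0,0],0]]'

```text
time_s: 7.7
position: [0.5368, -0.2076, 0.0058]
tcp_rot: [-0.0, 0.798, 0.603, 0.0]
contact_force: [0.5, 0.3, 0.3]
width: 0.0294
finger_force: 39.9
```

Emit:
apply_moves --steps '[[-1,[0.5,0,0],0],[-1,[0.5,0,0],0],[-1,[0,0,0],0]]'

```text
time_s: 8.0
position: [0.5395, -0.1985, 0.0059]
tcp_rot: [0.0, 0.798, 0.603, -0.0]
contact_force: [-0.0, -1.2, -1.1]
width: 0.0294
finger_force: 39.7
```

```bash
python3 b.py 5
```

```text
scene bubble px [191.8 260.5] mark px [201. 254.] rect [ 5.4 39. ] offset mm 22.6 lat -1.6 wsum 96221
side bubble px [241.2 166.7] mark px [245.3 170.1] rect [18.5  3.2] offset mm 27.1 lat -3.3 wsum 20008
{'time_s': np.float64(8.1), 'position': array([ 0.5394, -0.1984,  0.0058]), 'contact_force': array([ 0.3263, -1.2751, -2.2464]), 'finger_force': np.float64(39.7159)}
```

The bubble has begun to move, so there is contact, with roughly 37 mm left.

Emit:
apply_moves --steps '[[-1,[0.4,0,0],0],[-1,[0.4,0,0],0],[-1,[0.4,0,0],0],[-1,[0.4,0,0],0],[-1,[0.4,0,0],0],[-1,[0,0,0],0]]'

```text
time_s: 8.7
position: [0.5449, -0.1796, 0.0058]
tcp_rot: [0.0, 0.798, 0.602, -0.0]
contact_force: [-0.7, -3.4, -2.6]
width: 0.029
finger_force: 39.6
```

```bash
python3 b.py 6
```

```text
scene bubble px [195.5 257.2] mark px [200.3 254.1] rect [ 5.4 39.1] offset mm 11.3 lat -1.4 wsum 95043
side bubble px [243.3 167.6] mark px [245.1 169.5] rect [18.1  3.2] offset mm 14.3 lat -3.3 wsum 24906
{'time_s': np.float64(8.8), 'position': array([ 0.5449, -0.1795,  0.0057]), 'contact_force': array([ 0.3385, -3.9506, -3.0693]), 'finger_force': np.float64(39.5763)}
```

Emit:
apply_moves --steps '[[-1,[0.4,0,0],0],[-1,[0.4,0,0],0],[-1,[0.4,0,0],0],[-1,[0.3,0,0],0],[-1,[0,0,0],0]]'

```text
time_s: 9.3
position: [0.5488, -0.1652, 0.0057]
tcp_rot: [0.0, 0.798, 0.602, -0.0]
contact_force: [-0.1, -5.6, -4.2]
width: 0.0293
finger_force: 39.7
```

```bash
python3 b.py 7
```

```text
scene bubble px [198.3 254.6] mark px [200. 254.] rect [ 5.4 39.6] offset mm 3.1 lat -1.4 wsum 90758
side bubble px [244.6 168.2] mark px [244.9 169.2] rect [17.9  3.2] offset mm 6.2 lat -3.2 wsum 21693
{'time_s': np.float64(9.4), 'position': array([ 0.5489, -0.1651,  0.0057]), 'contact_force': array([ 0.3349, -5.005 , -2.5936]), 'finger_force': np.float64(39.7214)}
```

Emit:
apply_moves --steps '[[-1,[0.3,0,0],0],[-1,[0.3,0,0],0],[-1,[0,0,0],0],[-1,[0,0,0],0]]'

```text
time_s: 9.8
position: [0.5505, -0.1592, 0.0057]
tcp_rot: [-0.0, 0.798, 0.602, -0.0]
contact_force: [-0.3, -4.1, -3.4]
width: 0.0295
finger_force: 39.8
```

```bash
python3 b.py 8
python3 - <<'E'
import cv2,numpy as np
a=cv2.imread('pics/scene8.png')[200:320,140:300]; cv2.imwrite('pics/c8.png',cv2.resize(a,(800,600),interpolation=cv2.INTER_CUBIC))
E
```

```text
scene bubble px [199.5 253.6] mark px [199.7 254.1] rect [ 5.5 39.6] offset mm -0.5 lat -1.2 wsum 94458
side bubble px [245.2 168.4] mark px [244.9 169.1] rect [18.2  3.3] offset mm 3.4 lat -3.7 wsum 23694
{'time_s': np.float64(9.9), 'position': array([ 0.5505, -0.1591,  0.0057]), 'contact_force': array([ 0.5817, -4.4743, -3.6676]), 'finger_force': np.float64(39.7864)}
```

View pics/c8.png

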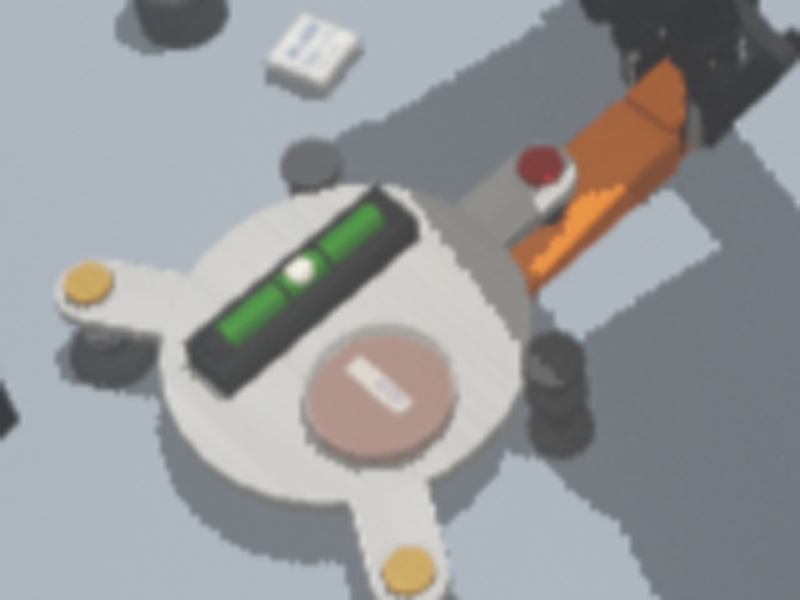

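The crop shows the bubble at (300,269), between the lines at about (290,290) and (320,255), with the shim under the foot. I release gently, then check.

Emit:
apply_moves --steps '[[0,[0,0,0],0],[0.2,[0,0,0],0],[0.5,[0,0,0],0],[0.5,[0,0,0],0],[0.5,[0,0,0],0],[0.5,[0,0,0],0]]'

```text
time_s: 10.5
position: [0.5506, -0.1591, 0.0058]
tcp_rot: [-0.0, 0.798, 0.602, 0.0]
contact_force: [-0.4, 0.9, 1.0]
width: 0.0642
finger_force: 0.0
```

```bash
python3 b.py 9
```

```text
scene bubble px [199.4 253.6] mark px [199.8 254. ] rect [ 5.4 39.8] offset mm -0.1 lat -1.2 wsum 94832
side bubble px [245.1 168.3] mark px [244.8 169.1] rect [18.   3.2] offset mm 3.4 lat -3.4 wsum 21662
{'time_s': np.float64(10.6), 'position': array([ 0.5506, -0.1592,  0.0058]), 'contact_force': array([-0.2319,  0.8839,  0.0032]), 'finger_force': np.float64(0.0)}
```

Emit:
apply_moves --steps '[[0.5,[0,0,-1],0],[0.5,[0,0,-2],0],[0.5,[0,0,-3],0],[0.5,[-1,0,-3],0],[0.5,[-3,0,-3],0],[0.5,[-3,0,-3],0],[0.5,[-3,0,-1],0],[0.5,[0,0,0],0]]'

```text
time_s: 11.4
position: [0.5229, -0.2585, 0.1686]
tcp_rot: [0.002, 0.799, 0.601, 0.0]
contact_force: [-0.5, 0.3, -0.2]
width: 0.0638
finger_force: 0.0
```

Emit:
apply_moves --steps '[[0.5,[0,0,0],0],[0.5,[0,0,0],0],[0.5,[0,0,0],0],[0.5,[0,0,0],0],[0.5,[0,0,0],0]]'

```text
time_s: 11.9
position: [0.5233, -0.2549, 0.1656]
tcp_rot: [-0.0, 0.798, 0.603, -0.0]
contact_force: [-0.8, 0.2, 0.0]
width: 0.0643
finger_force: 0.0
```

```bash
python3 b.py 10
python3 - <<'E'
import cv2,numpy as np
a=cv2.imread('pics/scene10.png')[140:350,140:420]; cv2.imwrite('pics/c10.png',cv2.resize(a,(800,600),interpolation=cv2.INTER_CUBIC))
E
```

```text
scene bubble px [199.5 253.6] mark px [199.8 254.1] rect [ 5.5 39.8] offset mm -0.2 lat -1.3 wsum 98777
side bubble px [245.1 168.4] mark px [244.8 169.1] rect [18.   3.2] offset mm 3.0 lat -3.4 wsum 24757
{'time_s': np.float64(12.0), 'position': array([ 0.5233, -0.2551,  0.1657]), 'contact_force': array([-0.0871,  0.3736, -0.3337]), 'finger_force': np.float64(0.0)}
```

View pics/c10.png

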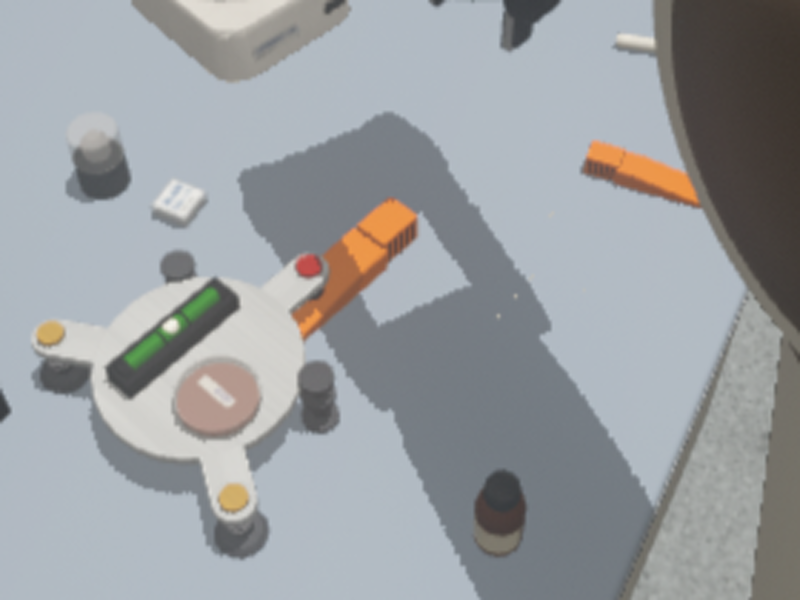

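The view shows the shim lying under the foot, with its grip at (390,225) and the bubble centred at (172,325). The vial, slips and marker are undisturbed. Both cameras show about 25 mm of bubble travel, so the plate is level.

```bash
python3 -c "
from workcell import ctrl
print(ctrl.sign_off())"
```

```text
the job is handed in; nothing more can be done
None
```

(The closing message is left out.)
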